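Set the ball of a rolling-ball test ramp

ROBOT

A 6-joint arm with a two-finger parallel gripper is mounted at the origin on a cart in front of the work surface, level with it; the furniture and walls round the work are solid. World frame = base frame: x ahead of the robot, y to its left, z up, the work surface at z = 0. Lengths are in m, angles in rad, forces in N, time in s.
With the tool pointing down it reaches from about 0.275 to 0.85 m from the base axis. Payload 5.2 kg.
Tool frame: the origin (TCP) lies between the finger pads; the fingertips stand 22 mm ahead of it and the grasp point (between the pads) lies 3 mm ahead of it; z points along the fingers, y is the line along which they close (so a half turn about z gives the same grasp; the last joint's range is limited). The gripper opens to 85 mm and grips with 20 to 120 N. Pads are 22 mm wide; open, the fingers measure 114 mm over their backs; the gripper's body (76 mm by 85 mm) begins 54 mm behind the grasp point. The pads swing forward as they close: fully open they stand 13 mm farther back than shut.
Start: joints at [1.069, 0.259, 1.535, -0, 1.348, -0.203], TCP at [0.162, 0.526, 0.253] pointing down, gripper open.
Joint ranges: [-3.14, 3.14], [-0.91, 2.08], [0.19, 2.58], [-1.22, 4.36], [0.22, 2.71], [-3.12, 3.12]. Speed limits (rad/s): [2.57, 2.57, 3.14, 3.14, 3.14, 3.14].

INTERFACE

Orientations are given as a unit quaternion [x, y, z, w].
In Python, from workcell import get_state, get_image, get_calibration, close_job gives the robot as it stands.
- The arm moves only by the tool step_arm, never from a script. Its argument "motion" is text: rows parted by semicolons, each of 7 numbers parted by spaces: the shift along the tool's x, y, z scaled (see below), then the turn, a rotation vector about the tool's x, y, z scaled (see below), then the opening, from 0 (shut) to 1 (fully open). A call has 1 to 12 rows; each row shifts and turns the commanded pose from where the row before left it, along the tool's axes as they then stand; what a row does not reach is not made up. The controller multiplies each number of a shift by 0.25 m and each number of a turn by 180 degrees. A row lasts 1/10 s, in which the tool goes at most 50 mm and 8.59 degrees, less where a joint would pass 70% of its speed; a pose out of reach is approached as far as the arm can. A call with a number of a shift or a turn outside -1 to 1 is refused whole. A call with a gripper value outside its range is refused whole. The fingers move at their own pace and stop on an object; the grip force is fixed at half the most. Time passes only in rows, so rows that do not move let the fingers close. It gives the time, the measured TCP pose, the force, the opening and the grip force at its end, in the units of the state.
- get_state(): the state, without advancing time (a new reading comes with each control period).
- get_image(name): name is "scene" or "top"; returns the picture (480x640x3 uint8, red, green, blue); there is no depth.
- get_calibration(name): a dict with "mtx" (3x3 intrinsics, pixels), "R" (3x3) and "t" (3): a world point X has camera coordinates R X + t. Camera axes: x right, y down, z forward; pixel columns grow to the right and rows downward; lengths in m; the calibration is good to about 2 mm. A picture is of the moment at which its call begins. get_calibration takes no time and is no camera call.
- close_job(): hands the job in; it is judged then, once.
The state is a dict: "time_s": time; "q": joint angles; "joint_vel": joint speeds; "joint_torque": joint torques, N m; "position": TCP position; "tool_rot": TCP orientation; "wrist_force": force on the tool from outside, world axes, zero at the start; "moment": the same for the moment, N m; "width": finger opening in m; "grasp_force": force on a finger pad.
Only numpy, scipy, OpenCV 4.12 (cv2) and the standard library are available. Lean on these libraries where they do the work, as an engineer would, in place of code of your own. Each camera call takes 0.05 s, during which the arm holds its last target. There are 200 camera calls.

TASK

Get the rolling-ball test ramp ready: with your fingertips, push the steel ball up the sloped gutter and over the crest until it rests in the dip against the end stop, then swing the flat keeper bar fully shut across the gutter behind it. Keep pushing the ball as it climbs rather than flicking it up, never lift it out of the gutter, and leave the other things on the table where they are.

Things in the scene. Friction and masses are not known exactly. Their poses are not given: they have to be found in the camera images.
- ramp: Rolling-ball test ramp, fixed to the table: grey base plate 310 x 84 x 8 mm with an aluminium gutter. Origin: centre of the base's underside; x uphill along the gutter, y left of that, z up (all (x, y, z) in mm below are in this frame). Floor of the gutter 39 mm wide about y = 0; it rises at 10 degrees from x = -130, z = 18 to the crest at x = 80, z = 55, then dips at 12 degrees to the end stop.
- ball: Polished steel ball, 45 mm diameter, 0.25 to 0.5 kg, slippery (friction about 0.3). Origin at its centre; its axes turn as it rolls. Starts against the lip at the gutter's low end, centre (-112, 0, 44). Let go on the slope it rolls back down. Its centre is at z = 77.5 over the crest; past it, it rolls the last 35 mm into the dip by itself and stays.
- seat (a point): Where the ball's centre is when it rests in the dip against the end stop: (114.5, 0, 70.7), axes as the ramp's. The stop is an upright plate, face at x = 137, top at z = 79.
- gutter (a point): Point on the gutter floor at its low end (-130, 0, 18); x runs up the sloping floor, z square to it (ball's centre is 22.5 mm along z here on the slope). Side walls, 4 mm thick, stand only 8 mm above the floor all along. The lip at the low end spans x = -136 to -130, top at z = 30.
- keeper (a joint): Flat steel bar 8 mm thick, z = 67 to 81, reaching 76 mm from its pivot, swinging level about an upright pin. 0 rad: fully shut at a hard stop, square across the gutter, pointing to -y of the ramp, 5 mm short of the seated ball. Grows clockwise from above as it opens: 1.57 points downhill (-x); limit 2.5. Starts at 1.7 to 2.3, clear of the gutter. Moves with about 0.6 N at 50 mm, stays where left.
- keeper_hinge (a point): The keeper's pivot axis at mid-height of the bar: (83, 54, 74). The pin (top z = 86) stands on a bracket beside the left wall: x = 71 to 95, y = 34 to 64, top z = 60.
- vial: Bystander: small brown dropper vial with white cap, 25 mm across, 48 mm high, beside the right side of the ramp; origin under its centre.
- cup: Bystander: white sample cup with red screw lid, 70 mm across, 72 mm high, beside the left side of the ramp's low end; origin under its centre.
- beaker: Bystander: clear beaker, 62 mm across, 76 mm high, front right; origin under its centre.
Things that resemble listed ones, but are neither listed nor needed, are in the scene too. Of the things shaped like the ball, the steel one is meant.

How it is judged:
On the way, in this order (a step that is already met when the one before it is completed fails the run):
1. the fingers are pushing the ball on the upper half of the slope (x of ball in the frame of ramp between -0.02 and 0.085 m and contact force between the fingers and ball above 0.1 N), for 0.05 s.
2. the ball rests in the dip against the end stop (distance between ball and seat below 0.007 m and linear speed of ball below 0.03 m/s), for 0.2 s.
At the end, for the whole second after the job is handed in: the ball lies still in the dip, its centre within 7 mm of the seat, and the keeper is shut to within 0.12 rad (all of step 2 and value of joint keeper below 0.12 rad); the robot touches nothing.
It fails at once if the ball is lifted off the gutter (z of ball in the frame of gutter above 0.0325 m or z of ball in the frame of ramp above 0.0875 m).
It fails at once if the ball leaves the gutter sideways (y of ball in the frame of ramp above 0.015 m or y of ball in the frame of ramp below -0.015 m).
It fails at once if a bystander is moved or tipped (distance of any of vial, cup, beaker from where it was at the start of the episode above 0.02 m or angle between any of vial, cup, beaker's own z axis and vertical above 0.3 rad).
It also fails if it takes over 53 s, if anything falls off the work surface, if the arm or the gripper's body presses on something with over 40 N, if the wrist force passes 120 N, or if a joint passes its speed limit or range.

## Working session

There is one attempt and no reset: what is moved stays moved. The work goes in short steps, Python scripts to look and compute and a tool call to move; the robot and the scene stay as the last step left them, time stands still between calls to the robot, and variables do not carry over. Pictures are saved under pics/ and viewed, at most 10 in all, crops included, and the job is handed in when it is done.

Besides the shell and the picture viewer there is one more tool, called after ">>>" by a JSON object that holds its "fn" and its "kwargs", one argument or row to a line. step_arm: Moves the arm, as the interface text tells. Its arguments: {"type":"object","properties":{"motion":{"type":"string"}},"required":["motion"]}

```bash
mkdir -p pics; python3 - <<'E'
from workcell import *
import cv2
for n in("scene","top"):
    im=get_image(n); cv2.imwrite(f"pics/{n}0.png",im[:,:,::-1]); c=get_calibration(n); print(n,c)
print(get_state())
E
```

```text
scene {'mtx': array([[461.0595128 ,   0.        , 329.13078374],
       [  0.        , 461.0595128 , 238.7698905 ],
       [  0.        ,   0.        ,   1.        ]]), 'R': array([[ 0.51956261, -0.85433616, -0.01282212],
       [-0.49343227, -0.28776087, -0.82080343],
       [ 0.69755235,  0.43278563, -0.57106682]]), 't': array([-0.27660547,  0.31602677,  0.52147417])}
top {'mtx': array([[494.79019351,   0.        , 319.08450644],
       [  0.        , 494.79019351, 242.72336975],
       [  0.        ,   0.        ,   1.        ]]), 'R': array([[-0.02669738, -0.99947721, -0.01823635],
       [-0.9842156 ,  0.02947366, -0.174502  ],
       [ 0.17494826,  0.01328975, -0.98448793]]), 't': array([0.03579695, 0.50378644, 0.91446919])}
{'time_s': 0.1, 'q': array([ 1.06921197e+00,  2.59258580e-01,  1.53597689e+00, -1.25621256e-05,
        1.34802046e+00, -2.02798524e-01]), 'joint_vel': array([-6.29396765e-05, -1.54826896e-03, -3.01158368e-03,  6.59665485e-04,
       -2.19568566e-03, -1.62929985e-03]), 'joint_torque': array([ 1.17055253e-03, -4.46970499e+01, -2.91245180e+01, -4.53660195e-04,
        6.26920344e-03,  5.30740209e-06]), 'position': array([0.16165937, 0.52523783, 0.25256272]), 'tool_rot': array([ 1.48836408e-01,  9.88861483e-01, -7.82702599e-04, -2.81128892e-04]), 'wrist_force': array([ 0.11768109,  0.16122691, -0.27268634]), 'moment': array([-0.02903761,  0.00755713, -0.04144356]), 'grasp_force': 0.0, 'width': 0.08518651159162095}
```

View pics/top0.png

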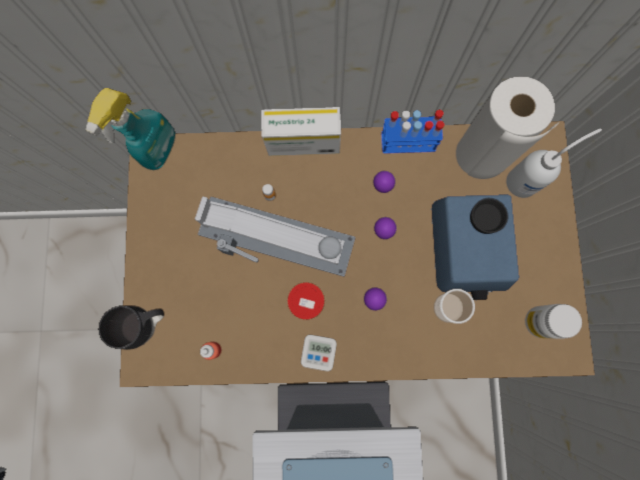

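View pics/scene0.png

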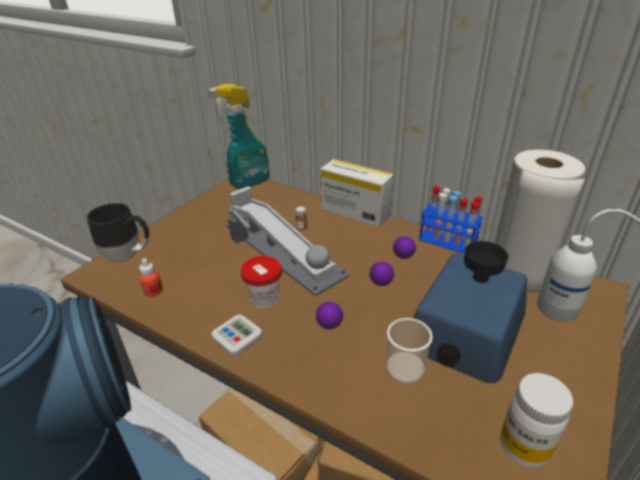

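The steel ball is at top (330,247). The lookalikes are purple balls at (384,181), (385,228) and (375,299), none of them steel or in the gutter. The ramp runs uphill to the left, and the keeper is near (238,250). I'll check this in one close crop.

```bash
python3 - <<'E'
import cv2
im=cv2.imread("pics/top0.png")[170:300,180:370]
cv2.imwrite("pics/c.png",cv2.resize(im,None,fx=4.2,fy=4.2,interpolation=cv2.INTER_CUBIC))
E
```

```text
(no output)
```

View pics/c.png

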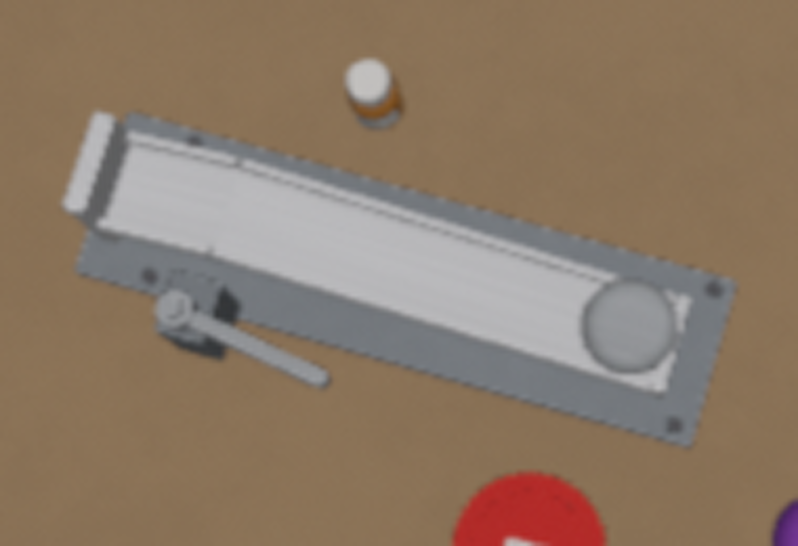

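The crop shows the steel ball at about (630,325), the base corners, the hinge pin at (176,304), and the keeper's tip at (322,378), which is open. I'll fit the ramp's pose from these.

```bash
cat > h.py <<'E'
import numpy as np
from scipy.optimize import least_squares
from scipy.spatial.transform import Rotation as Ro
from workcell import *
def proj(X,n="top"):
    c=get_calibration(n); p=(c["R"]@np.atleast_2d(X).T).T+c["t"]; p=p@c["mtx"].T; return p[:,:2]/p[:,2:]
def unproj(uv,z,n="top"):
    c=get_calibration(n); d=c["R"].T@np.linalg.solve(c["mtx"],[*uv,1]); o=-c["R"].T@c["t"]; return o+d*(z-o[2])/d[2]
def W(P,p):
    P=np.atleast_2d(P)/1e3; c,s=np.cos(p[2]),np.sin(p[2]); return np.c_[P[:,0]*c-P[:,1]*s+p[0],P[:,0]*s+P[:,1]*c+p[1],P[:,2]]
def tool(p):  # tcp/tip in ramp frame (mm), tool yaw rel. ramp, tilt
    s=get_state(); c,sn=np.cos(p[2]),np.sin(p[2]); R=Ro.from_quat(s["tool_rot"]); 
    f=lambda X:np.round(1e3*(np.array([[c,sn,0],[-sn,c,0],[0,0,1]])@(X-[p[0],p[1],0])),1)
    x=R.as_matrix()[:,0]; tip=s["position"]+R.as_matrix()[:,2]*.022
    print("t",s["time_s"],"tip(ramp mm)",f(tip),"toolx-yaw deg",np.degrees(np.arctan2(x[1],x[0])-p[2]).round(2),"zaxis",R.as_matrix()[:,2].round(3),"F",s["wrist_force"].round(1),"w",round(s["width"],4),"q",s["q"].round(2))
E
python3 - <<'E'
from h import *
O=[[-155,-42,8],[-155,42,8],[155,42,8],[-112,0,44],[83,54,86],[155,-42,8]]
C=np.array([[736,284],[690,445],[78,270],[630,325],[176,304],[130,113]])/4.2+[180,170]
r=least_squares(lambda p:(proj(W(O,p))-C).ravel(),[.45,.1,1.3],loss="soft_l1")
p=r.x; print(p,np.degrees(p[2])); print((proj(W(O,p))-C).round(2)); np.save("p.npy",p)
t=unproj(np.array([322,378])/4.2+[180,170],.081); hg=W([83,54,81],p)[0]; d=t-hg; print("bar len",np.linalg.norm(d))
a=np.arctan2(d[1],d[0])-p[2]; print("keeper",(-np.pi/2-a)%(2*np.pi)); tool(p)
for n,uv,z in(("cup",(306,301),.072),("vial",(267,189),.048)):
    q=unproj(uv,z)-[p[0],p[1],0]; print(n,q[0]*np.cos(p[2])+q[1]*np.sin(p[2]),-q[0]*np.sin(p[2])+q[1]*np.cos(p[2]))
print("ball world",W([-112,0,44],p),"seat",W([114,0,70],p))
E
```

```text
[0.52851896 0.10724424 1.26058835] 72.22639242939613
[[ 1.01 -0.92]
 [ 0.66  0.65]
 [-0.82  0.01]
 [ 0.04  0.3 ]
 [-0.58  0.48]
 [-0.15 -1.15]]
bar len 0.07308782389360735
keeper 1.7350768848726625
t 0.1 tip(ramp mm) [286.  477.  230.6] toolx-yaw deg 90.65 zaxis [-0.001 -0.001 -1.   ] F [ 0.1  0.2 -0.3] w 0.0852 q [ 1.07  0.26  1.54 -0.    1.35 -0.2 ]
cup -0.09810851555112221 0.11262334821734998
vial 0.039742564456817356 -0.07776282317933018
ball world [[0.49433021 0.00058999 0.044     ]] seat [[0.56331822 0.21580303 0.07      ]]
```

Residuals are about 1 px and the keeper is at about 1.74. First I'll shut the fingers and turn the tool so its x axis lines up with the ramp's x.

>>> {"fn": "step_arm", "kwargs": {
  "motion": "0 0 0 0 0 0.0458 0;0 0 0 0 0 0.0458 0;0 0 0 0 0 0.0458 0;0 0 0 0 0 0.0458 0;0 0 0 0 0 0.0458 0;0 0 0 0 0 0.0458 0;0 0 0 0 0 0.0458 0;0 0 0 0 0 0.0458 0;0 0 0 0 0 0.0458 0;0 0 0 0 0 0.0458 0;0 0 0 0 0 0.0458 0;0 0 0 0 0 0 0"
}}

```text
time_s: 1.3
position: [0.1617, 0.5254, 0.2528]
tool_rot: [0.808, 0.589, -0.0, 0.0]
wrist_force: [-0.2, 0.0, 0.7]
width: 0.0004
grasp_force: 0.0
```

```bash
python3 -c "
from h import *
tool(np.load('p.npy'))"
```

```text
t 1.3 tip(ramp mm) [286.2 476.9 230.8] toolx-yaw deg -0.1 zaxis [-0.001 -0.001 -1.   ] F [-0.2  0.   0.7] w 0.0004 q [1.07 0.26 1.54 0.   1.35 1.38]
```

>>> {"fn": "step_arm", "kwargs": {
  "motion": "-0.13 0.138 0 0 0 0 0;-0.13 0.138 0 0 0 0 0;-0.13 0.138 0 0 0 0 0;-0.13 0.138 0 0 0 0 0;-0.13 0.138 0 0 0 0 0;-0.13 0.138 0 0 0 0 0;-0.13 0.138 0 0 0 0 0;-0.13 0.138 0 0 0 0 0;-0.13 0.138 0 0 0 0 0;-0.13 0.138 0 0 0 0 0;-0.13 0.138 0 0 0 0 0;-0.13 0.138 0 0 0 0 0"
}}

```text
time_s: 2.5
position: [0.4373, 0.0258, 0.2534]
tool_rot: [0.807, 0.591, 0.0, 0.0]
wrist_force: [0.5, 0.3, -0.5]
width: 0.0
grasp_force: 0.0
```

```bash
python3 -c "
from h import *
tool(np.load('p.npy'))"
```

```text
t 2.5 tip(ramp mm) [-105.4   62.   231.4] toolx-yaw deg 0.2 zaxis [ 0.  0. -1.] F [ 0.5  0.3 -0.5] w 0.0 q [-0.2   0.05  1.78  0.    1.31  0.11]
```

>>> {"fn": "step_arm", "kwargs": {
  "motion": "-0.122 0.124 0 0 0 0 0;-0.122 0.124 0 0 0 0 0;0 0 0.15 0 0 0 0;0 0 0.15 0 0 0 0;0 0 0.15 0 0 0 0;0 0 0.15 0 0 0 0;0 0 0.15 0 0 0 0;0 0 0 0 0 0 0;0 0 0 0 0 0 0"
}}

```text
time_s: 3.4
position: [0.477, -0.0492, 0.0659]
tool_rot: [0.807, 0.59, -0.0, -0.001]
wrist_force: [0.7, 0.2, -0.1]
width: -0.0002
grasp_force: 0.0
```

```bash
python3 - <<'E'
from h import *
import cv2
tool(np.load('p.npy'))
a=get_image("scene")[210:310,200:380]; b=get_image("top")[170:300,180:414]
a=cv2.resize(a,None,fx=2.9,fy=2.9,interpolation=2);b=cv2.resize(b,(522,290),interpolation=2)
cv2.imwrite("pics/c2.png",np.vstack([a,b])[:,:,::-1])
E
```

```text
t 3.4 tip(ramp mm) [-164.7    1.3   43.9] toolx-yaw deg 0.1 zaxis [-0.002  0.001 -1.   ] F [ 0.7  0.2 -0.1] w -0.0002 q [-0.34  0.35  1.93 -0.    0.86 -0.03]
```

View pics/c2.png

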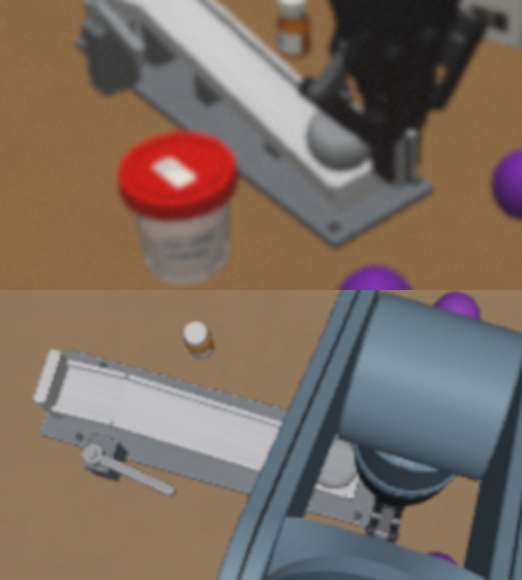

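The fingertips are behind the ball, outside the lip. I'll lower them a little and start pushing slowly.

>>> {"fn": "step_arm", "kwargs": {
  "motion": "0 0.005 0.024 0 0 0 0;0.02 0 0 0 0 0 0;0.02 0 0 0 0 0 0;0.02 0 0 0 0 0 0;0.016 0 0 0 0 0 0;0.016 0 -0.0028 0 0 0 0;0.016 0 -0.0028 0 0 0 0;0.02 0 -0.0035 0 0 0 0;0.02 0 -0.0035 0 0 0 0;0.02 0 -0.0035 0 0 0 0;0.024 0 -0.0042 0 0 0 0;0.024 0 -0.0042 0 0 0 0"
}}

```text
time_s: 4.7
position: [0.495, 0.0022, 0.066]
tool_rot: [0.808, 0.589, -0.0, -0.0]
wrist_force: [0.1, -2.5, 0.8]
width: 0.0004
grasp_force: 0.9
```

```bash
python3 - <<'E'
from h import *
import cv2
tool(np.load('p.npy'))
a=get_image("scene")[200:310,200:380]
cv2.imwrite("pics/c3.png",cv2.resize(a,None,fx=3,fy=3,interpolation=2)[:,:,::-1])
E
```

```text
t 4.7 tip(ramp mm) [-110.3   -0.2   44. ] toolx-yaw deg -0.03 zaxis [-0.  0. -1.] F [ 0.1 -2.5  0.8] w 0.0004 q [-0.22  0.38  1.9  -0.    0.87  0.09]
```

View pics/c3.png

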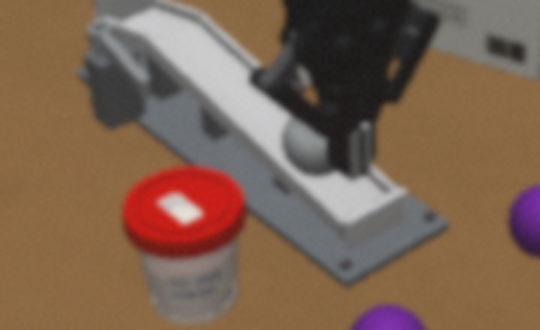

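The ball has left the lip and is being pushed (wrist force 2.5 N). I'll keep going.

>>> {"fn": "step_arm", "kwargs": {
  "motion": "0.026 0 -0.0046 0 0 0 0;0.03 0 -0.0053 0 0 0 0;0.03 0 -0.0053 0 0 0 0;0.03 0 -0.0053 0 0 0 0;0.03 0 -0.0053 0 0 0 0;0.03 0 -0.0053 0 0 0 0;0.03 0 -0.0053 0 0 0 0;0.03 0 -0.0053 0 0 0 0;0.03 0 -0.0053 0 0 0 0;0.03 0 -0.0053 0 0 0 0;0.03 0 -0.0053 0 0 0 0;0.03 0 -0.0053 0 0 0 0"
}}

```text
time_s: 5.95
position: [0.5223, 0.0871, 0.0818]
tool_rot: [0.808, 0.589, -0.0, -0.0]
wrist_force: [-0.2, -2.5, 0.9]
width: 0.0002
grasp_force: 1.0
```

```bash
python3 -c "
from h import *
tool(np.load('p.npy'))"
```

```text
t 5.95 tip(ramp mm) [-21.1  -0.2  59.8] toolx-yaw deg -0.03 zaxis [-0.  0. -1.] F [-0.2 -2.5  0.9] w 0.0002 q [-0.05  0.4   1.8  -0.    0.94  0.27]
```

>>> {"fn": "step_arm", "kwargs": {
  "motion": "0.03 0 -0.0053 0 0 0 0;0.03 0 -0.0053 0 0 0 0;0.03 0 -0.0053 0 0 0 0;0.03 0 -0.0053 0 0 0 0;0.028 0 -0.005 0 0 0 0;0.028 0 -0.005 0 0 0 0;0.026 0 -0.0046 0 0 0 0;0.026 0 -0.0046 0 0 0 0;0.026 0 -0.0046 0 0 0 0;0.024 0 0 0 0 0 0;0.024 0 0 0 0 0 0;0.02 0 0 0 0 0 0"
}}

```text
time_s: 7.15
position: [0.5469, 0.1639, 0.0928]
tool_rot: [0.808, 0.589, 0.0, -0.0]
wrist_force: [-0.4, 0.4, -0.4]
width: -0.0
grasp_force: 0.0
```

>>> {"fn": "step_arm", "kwargs": {
  "motion": "0 0 0 0 0 0 0;0 0 0 0 0 0 0;0 0 0 0 0 0 0;-0.04 0 0 0 0 0 0;-0.08 0 0 0 0 0 0;-0.08 0 0 0 0 0 0;0 0 -0.16 0 0 0 0;0 0 -0.16 0 0 0 0;0 0 0 0 0 0 0"
}}

```text
time_s: 8.05
position: [0.5346, 0.1145, 0.1785]
tool_rot: [0.808, 0.589, 0.004, 0.003]
wrist_force: [0.8, -0.0, 0.1]
width: 0.0001
grasp_force: 0.0
```

```bash
python3 - <<'E'
from h import *
import cv2
tool(np.load('p.npy'))
a=get_image("scene")[170:300,190:370]; b=get_image("top")[170:300,180:360]
a,b=[cv2.resize(x,None,fx=2.2,fy=2.2,interpolation=2) for x in(a,b)]
cv2.imwrite("pics/c4.png",np.hstack([a,b])[:,:,::-1])
p=np.load('p.npy'); print((proj(W([114.5,0,70.7],p))-[180,170])*2.2+[396,0],(proj(W([114.5,0,70.7],p),"scene")-[190,170])*2.2)
E
```

```text
t 8.05 tip(ramp mm) [  8.9  -3.8 156.5] toolx-yaw deg -0.08 zaxis [ 0.011 -0.    -1.   ] F [ 0.8 -0.   0.1] w 0.0001 q [ 0.01  0.31  1.66 -0.    1.16  0.32]
[[475.72243483  94.70900959]] [[128.39953091  65.05840625]]
```

View pics/c4.png

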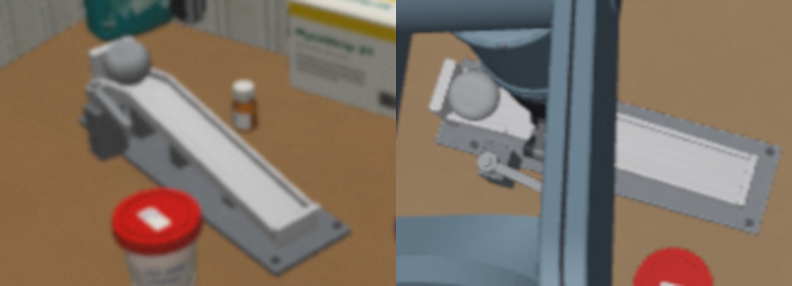

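The ball is seated in the dip, at scene crop (127,62) and top crop (473,94), within about 3 px of the predicted seat. Next I'll move to the outer side of the open keeper.

>>> {"fn": "step_arm", "kwargs": {
  "motion": "0.044 -0.14 0 0 0 0 0;0.044 -0.14 0 0 0 0 0;0.044 -0.14 0 0 0 0 0;0 0 0 0 0 0 0;0 0 0.12 0 0 0 0;0 0 0.12 0 0 0 0;0 0 0.11 0 0 0 0;0 0 0 0 0 0 0;0 0 0 0 0 0 0"
}}

```text
time_s: 9.05
position: [0.4412, 0.1785, 0.0848]
tool_rot: [0.808, 0.589, -0.001, -0.0]
wrist_force: [0.7, 0.2, -0.5]
width: 0.0005
grasp_force: 0.0
```

```bash
python3 - <<'E'
from h import *
tool(np.load('p.npy'))
prev=None
for th in [1.74,1.6,1.45,1.3,1.15,1.0,.85,.7,.55,.4,.28,.18,.1,.05,.02]:
    d=np.array([-np.sin(th),-np.cos(th)]); n=np.array([-np.cos(th),np.sin(th)])
    c=np.array([83,54])+48*d+n*(4+11*abs(n[0])+14.5*abs(n[1]))
    print(th,c.round(1), None if prev is None else ((c-prev)/250*[1,-1]).round(4)); prev=c
E
```

```text
t 9.05 tip(ramp mm) [ 41.2 104.9  62.8] toolx-yaw deg -0.04 zaxis [-0.002 -0.001 -1.   ] F [ 0.7  0.2 -0.5] w 0.0005 q [ 0.15  0.32  1.92 -0.    0.9   0.46]
1.74 [39.1 81.9] None
1.6 [35.6 74.2] [-0.014   0.0309]
1.45 [33.  67.8] [-0.0104  0.0257]
1.3 [31.2 61.3] [-0.0073  0.0259]
1.15 [30.3 54.2] [-0.0034  0.0283]
1.0 [30.6 46.7] [0.0013 0.0301]
0.85 [32.3 39. ] [0.0067 0.0309]
0.7 [35.4 31.3] [0.0125 0.0306]
0.55 [40. 24.] [0.0184 0.0291]
0.4 [46.1 17.5] [0.0242 0.0262]
0.28 [51.9 13. ] [0.0232 0.0179]
0.18 [57.3  9.9] [0.0216 0.0124]
0.1 [61.9  7.9] [0.0185 0.0081]
0.05 [64.9  6.8] [0.012  0.0041]
0.02 [66.8  6.3] [0.0074 0.0021]
```

>>> {"fn": "step_arm", "kwargs": {
  "motion": "0 0 -0.021 0 0 0 0;-0.004 0.046 0 0 0 0 0;-0.004 0.046 0 0 0 0 0;-0.014 0.031 0 0 0 0 0;-0.01 0.026 0 0 0 0 0;-0.007 0.026 0 0 0 0 0;-0.003 0.028 0 0 0 0 0;0.001 0.03 0 0 0 0 0;0.007 0.031 0 0 0 0 0;0 0 0 0 0 0 0"
}}

```text
time_s: 10.05
position: [0.5033, 0.1506, 0.0907]
tool_rot: [0.808, 0.589, 0.001, 0.0]
wrist_force: [-0.4, -0.1, 0.4]
width: -0.0001
grasp_force: 0.0
```

```bash
python3 - <<'E'
from h import *
import cv2
tool(np.load('p.npy'))
a=get_image("scene")[170:300,190:370]; b=get_image("top")[170:300,180:360]
a,b=[cv2.resize(x,None,fx=2.2,fy=2.2,interpolation=2) for x in(a,b)]
cv2.imwrite("pics/c5.png",np.hstack([a,b])[:,:,::-1])
E
```

```text
t 10.05 tip(ramp mm) [33.6 37.2 68.7] toolx-yaw deg -0.04 zaxis [ 0.001 -0.    -1.   ] F [-0.4 -0.1  0.4] w -0.0001 q [ 0.08  0.38  1.8  -0.    0.96  0.39]
```

View pics/c5.png

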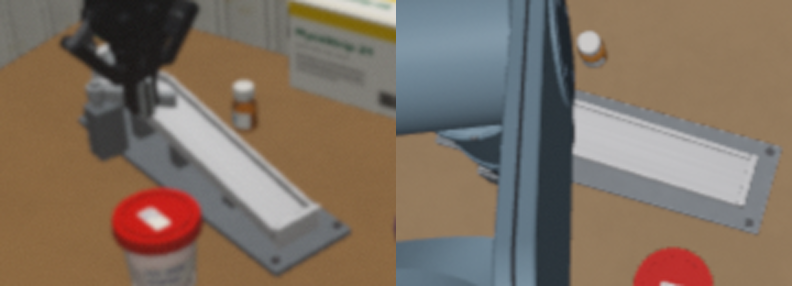

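The fingers are at (145,95) and the bar has swung out over the gutter ahead of them, around (165,98). I'll finish the sweep.

>>> {"fn": "step_arm", "kwargs": {
  "motion": "0.008 0.024 0 0 0 0 0;0.018 0.029 0 0 0 0 0;0.024 0.026 0 0 0 0 0;0.023 0.018 0 0 0 0 0;0.022 0.012 0 0 0 0 0;0.018 0.008 0 0 0 0 0;0.012 0.004 0 0 0 0 0;0.008 0.002 0 0 0 0 0;0 0 0 0 0 0 0;0 0 0 0 0 0 0"
}}

```text
time_s: 11.15
position: [0.5413, 0.1731, 0.0908]
tool_rot: [0.808, 0.589, 0.0, 0.0]
wrist_force: [0.6, -0.0, -0.0]
width: 0.0002
grasp_force: 0.0
```

```bash
python3 -c "
from h import *
tool(np.load('p.npy'))"
```

```text
t 11.15 tip(ramp mm) [66.6  7.9 68.8] toolx-yaw deg -0.02 zaxis [ 0.  0. -1.] F [ 0.6 -0.  -0. ] w 0.0002 q [0.11 0.45 1.69 0.   1.   0.42]
```

>>> {"fn": "step_arm", "kwargs": {
  "motion": "0.006 0 0 0 0 0 0;0 0 0 0 0 0 0;0 0 0 0 0 0 0"
}}

```text
time_s: 11.45
position: [0.5417, 0.1744, 0.0907]
tool_rot: [0.808, 0.589, 0.0, 0.0]
wrist_force: [0.2, -0.5, 0.2]
width: 0.0002
grasp_force: 0.0
```

>>> {"fn": "step_arm", "kwargs": {
  "motion": "0.006 0 0 0 0 0 0;0 0 0 0 0 0 0;0 0 0 0 0 0 0"
}}

```text
time_s: 11.75
position: [0.5421, 0.176, 0.0907]
tool_rot: [0.808, 0.589, 0.0, -0.0]
wrist_force: [-0.3, -0.6, -0.0]
width: -0.0001
grasp_force: 0.0
```

>>> {"fn": "step_arm", "kwargs": {
  "motion": "0.006 0 0 0 0 0 0;0 0 0 0 0 0 0;0 0 0 0 0 0 0"
}}

```text
time_s: 12.05
position: [0.5425, 0.177, 0.0906]
tool_rot: [0.808, 0.589, -0.0, 0.0]
wrist_force: [-0.4, -2.1, 0.1]
width: 0.0002
grasp_force: 1.3
```

>>> {"fn": "step_arm", "kwargs": {
  "motion": "0.004 0 0 0 0 0 0;0 0 0 0 0 0 0;0 0 0 0 0 0 0"
}}

```text
time_s: 12.35
position: [0.5426, 0.1772, 0.0906]
tool_rot: [0.808, 0.589, -0.001, 0.0]
wrist_force: [-1.3, -6.4, 2.2]
width: -0.0
grasp_force: 3.2
```

The force now rises to 6 N, so the bar is at its hard stop. I'll back off, lift clear, move away from the ramp and look.

>>> {"fn": "step_arm", "kwargs": {
  "motion": "-0.02 0 0 0 0 0 0;-0.06 0 0 0 0 0 0;-0.1 0 0 0 0 0 0;0 0 -0.16 0 0 0 0;0 0 -0.18 0 0 0 0;0 0 -0.18 0 0 0 0;-0.12 0.12 0 0 0 0 0;-0.12 0.12 0 0 0 0 0;-0.12 0.12 0 0 0 0 0;-0.12 0.12 0 0 0 0 0;0 0 0 0 0 0 0;0 0 0 0 0 0 0"
}}

```text
time_s: 13.55
position: [0.6063, -0.0168, 0.2201]
tool_rot: [0.809, 0.588, -0.0, -0.001]
wrist_force: [0.1, 0.6, 0.3]
width: 0.0
grasp_force: 0.0
```

```bash
python3 - <<'E'
from h import *
import cv2
p=np.load('p.npy'); tool(p)
a=get_image("scene")[170:300,190:370]; b=get_image("top")[170:300,180:360]
a,b=[cv2.resize(x,None,fx=2.2,fy=2.2,interpolation=2) for x in(a,b)]
cv2.imwrite("pics/c6.png",np.hstack([a,b])[:,:,::-1])
P=[[114.5,0,70.7],[83,54,81],[83,-22,81]]
print((proj(W(P,p))-[180,170])*2.2+[396,0],(proj(W(P,p),"scene")-[190,170])*2.2)
E
```

```text
t 13.55 tip(ramp mm) [ -94.4 -111.9  198.1] toolx-yaw deg -0.17 zaxis [-0.001  0.001 -1.   ] F [0.1 0.6 0.3] w 0.0 q [-0.21  0.38  1.44  0.    1.32  0.1 ]
[[475.72243483  94.70900959]
 [488.17170926 161.31599652]
 [515.66359132  77.8141405 ]] [[128.39953091  65.05840625]
 [ 95.2923607   88.30589732]
 [165.29047317  60.10166023]]
```

View pics/c6.png

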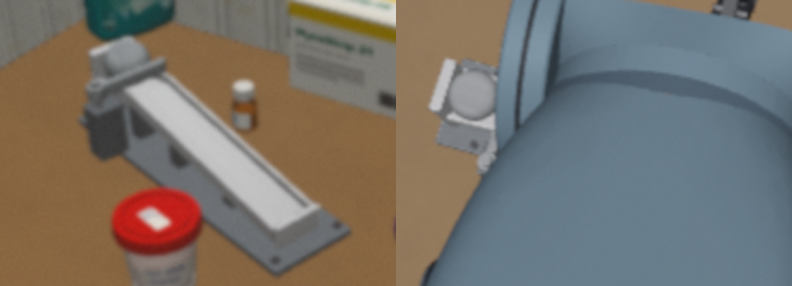

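The scene half shows the bar square across the gutter from (95,88) to (165,63), matching the predicted shut line. The ball is seated behind it, the bystanders are in place and the arm is clear, so I'll hand it in.

```bash
python3 -c "
from workcell import *
print(close_job())"
```

```text
the job is handed in; nothing more can be done
None
```

I pushed the steel ball up over the crest into the dip against the end stop and swung the keeper shut to its hard stop; the job is handed in at about 14 s, with no verdict returned.

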